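# Swing the cutting press's beam over the red die

## Robot

A 6-joint arm with a two-finger parallel gripper is mounted at the origin on the work surface. World frame = base frame: x ahead of the robot, y to its left, z up, the work surface at z = 0. Lengths are in mm, angles in rad, forces in N, time in s.
With the tool pointing down it reaches from about 400 to 925 mm from the base axis. Payload 12.5 kg.
Tool frame: the origin (TCP) lies midway between the tips of the shut fingers; the grasp point (between the pads) lies 19 mm behind it; z points along the fingers, y is the line along which they close (so a half turn about z gives the same grasp; the last joint's range is limited). The gripper opens to 95 mm and grips with 3 to 60 N. Pads are 20 mm wide; open, the fingers measure 119 mm over their backs; the gripper's body (75 mm by 180 mm) begins 59 mm behind the grasp point.
Start: joints at [1.041, 0.491, 1.559, -0, 1.092, -0.106], TCP at [257.003, 569.733, 214.661] pointing down, gripper open.
Joint ranges: [-3.1, 3.1], [-0.84, 2.19], [0.05, 2.79], [-1.13, 4.28], [0.06, 2.93], [-2.69, 2.69]. Speed limits (rad/s): [2.22, 2.22, 2.79, 3.14, 3.14, 3.14].

## Interface

Orientations are given as [roll, pitch, yaw] about the fixed x, y, z axes, in that order (R = Rz(yaw) Ry(pitch) Rx(roll)).
In Python, from cell import state, read_camera, camera_info, env gives the robot as it stands.
- The arm moves only by the tool move_arm, never from a script. Its argument "commands" is a list of rows, each a list of 3 entries, a list of its own where there are three numbers: the shift along the world's x, y, z in cm, then the turn, a rotation vector about the world's x, y, z in degrees, then the opening, from 0 (shut) to 1 (fully open). A call has 1 to 10 rows; each row shifts and turns the commanded pose from where the row before left it; what a row does not reach is not made up. A row lasts 1/10 s, in which the tool goes at most 50 mm and 8.59 degrees, less where a joint would pass 70% of its speed; a pose out of reach is approached as far as the arm can. A call with a gripper value outside its range is refused whole. The fingers move at their own pace and stop on an object; the grip force is fixed at half the most. Time passes only in rows, so rows that do not move let the fingers close. It gives the time, the measured TCP pose, the force, the opening and the grip force at its end, in the units of the state.
- state(): the state, without advancing time (a new reading comes with each control period).
- read_camera(name): name is "scene" or "top"; returns the picture (400x640x3 uint8, blue, green, red); there is no depth.
- camera_info(name): a dict with "K" (3x3 intrinsics, pixels), "k1" (the pictures are not rectified: a ray, as slopes to the right and down, at radius r is drawn at 1 + k1 r^2 times it, then the intrinsics apply), "cam_to_world" (4x4, takes a point from camera to world coordinates). Camera axes: x right, y down, z forward; pixel columns grow to the right and rows downward; lengths in mm; the calibration is good to about 2 mm. A picture is of the moment at which its call begins. camera_info takes no time and is no camera call.
- env.job_done(): hands the job in; it is judged then, once.
The state is a dict: "t": time; "joints": joint angles; "qvel": joint speeds; "tau": joint torques, N m; "eef_pos": TCP position; "tcp_rot": TCP orientation; "ft_force": force on the tool from outside, world axes, zero at the start; "moment": the same for the moment, N m; "opening": opening from 0.0 (shut) to 1.0 (fully open); "grip_force": force on a finger pad.
Only numpy, scipy, OpenCV 4.12 (cv2) and the standard library are available. Lean on these libraries where they do the work, as an engineer would, in place of code of your own. Each camera call takes 0.05 s, during which the arm holds its last target. There are 200 camera calls.

## Task

Get the swing-arm press on the black cutting board ready to cut: with the fingertips, first slide the white rivet tin along the board, away from the column, until all of it is outside the yellow arc. Then push the green beam round with a fingertip until its pad stands squarely over the red die and leave it there. Do not lift or tip the tin, do not let the beam touch it, and leave both dies and everything else where they are.

Things in the scene. Friction and masses are not known exactly. Their poses are not given: they have to be found in the camera images.
- column (a point): Pivot axis of the press, at the top of the fixed black board, 15 mm above the bench; z up. The board spans x -400 (robot side) to +60, y +-210 mm from here. Steel column radius 26 mm, foot flange radius 40, 10 high; the beam's hub on top has radius 42, its top 105 mm above here. A flat yellow arc of radius 235 mm about this axis, on the robot's side, bounds the beam's sweep.
- beam_pad (a point): Centre of the underside of the pad at the free end of the green beam, 190 mm from the column's axis, 70 mm above the bench; x points along the beam to the column, z up. The end block is 90 mm wide, 72 along the beam, 28 high (70 to 98 mm above the bench), with a 16 mm white dot on top of its centre; the arm to the hub is 50 mm wide, as high. It passes freely over the dies.
- beam (a joint): Swing angle of the beam about the upright column in rad: 0 points along the column point's -x (to the robot), growing anticlockwise seen from above (to -y). Starts between -0.95 and -0.75, limits +-1.35. It turns stiffly (about 1.5 to 3 N at its end when pushed slowly), has no spring and stays where it is left.
- tin_mid (a point): Centre (half-way up) of the white round rivet tin with a brass lid, 64 mm in diameter, 70 mm high, about 0.25 kg, loose on the board and upright, z up. It stands inside the yellow arc between the beam and the dies and is too tall to pass under the beam.
- die_red_mid (a point): Centre, half-way up, of the red cutting die: an open D-shaped steel strip with a cross bar, about 51 by 54 mm and 25 mm high, loose on the board about 190 mm from the column's axis. z up.
- die_blue_mid (a point): Centre of the blue cutting die, otherwise the same as the red one; the two may stand in either order.
- tape: Yellow roll of tape, 68 mm across, 24 mm high, on the front of the board; origin at the centre of its underside. Leave alone.
- glue: Amber jar with a black cap, 54 mm across, 75 mm high, on the front of the board; origin at the centre of its underside. Leave alone.
- mallet: Mallet with a black rubber head lying on the bench: wooden handle along its x, head across its +x end, 100 mm long and 64 mm high; origin on the bench below its middle. Leave alone.
- water: Clear bottle, 72 mm across, 220 mm high; origin at the centre of its underside. Leave alone.
- spool: Orange thread spool, 48 mm across, 58 mm high; origin at the centre of its underside. Leave alone.
There are look-alikes about, which are no part of the job. Of the things shaped like the part that bears die_red_mid, the red one is meant.

How it is judged:
By the outcome, as a careful person would: the job done as asked, in the order asked, and still so for the second after the job is handed in, with the robot touching nothing.
It also fails if it takes over 64 s, if anything falls off the work surface, if the arm or the gripper's body presses on something with over 40 N, if the wrist force passes 120 N, or if a joint passes its speed limit or range.

## Working session

There is one attempt and no reset: what is moved stays moved. The work goes in short steps, Python scripts to look and compute and a tool call to move; the robot and the scene stay as the last step left them, time stands still between calls to the robot, and variables do not carry over. Pictures are saved under pics/ and viewed, at most 10 in all, crops included, and the job is handed in when it is done.

Besides the shell and the picture viewer there is one more tool, called as name(argument=value, ...) on one line, values as JSON. move_arm: Moves the arm, as the interface text tells. Its arguments: {"type":"object","properties":{"commands":{"type":"array"}},"required":["commands"]}

```bash
mkdir -p pics
cat > h.py <<'E'
import numpy as np, cv2
from cell import state, read_camera, camera_info, env
def ray(name,px):
    c=camera_info(name);K=np.array(c["K"]);T=np.array(c["cam_to_world"])
    d=np.array([(px[0]-K[0,2])/K[0,0],(px[1]-K[1,2])/K[1,1]]);s=d.copy()
    for _ in range(20): s=d/(1+c["k1"]*(s@s))
    return T[:3,3],T[:3,:3]@np.array([s[0],s[1],1])
def onz(name,px,z):
    o,d=ray(name,px);return (o+d*(z-o[2])/d[2])[:2]
E
python3 - <<'E'
from h import *
for n in("scene","top"):
    cv2.imwrite(f"pics/{n}0.png",read_camera(n)); c=camera_info(n); print(n,np.round(c["cam_to_world"],2).tolist(),c["k1"])
print(state())
E
```

```text
scene [[0.1, 0.85, -0.51, 1159.63], [1.0, -0.09, 0.04, -58.14], [-0.01, -0.51, -0.86, 1106.8], [0.0, 0.0, 0.0, 1.0]] -0.08793648752718188
top [[0.03, -0.98, 0.18, 349.76], [-1.0, -0.02, 0.01, -12.43], [-0.01, -0.18, -0.98, 1161.51], [0.0, 0.0, 0.0, 1.0]] -0.06183791626771314
{'t': 0.1, 'joints': array([ 1.04142577e+00,  4.91458069e-01,  1.55939152e+00,  1.44911388e-06,
        1.09169673e+00, -1.05586920e-01]), 'qvel': array([-2.67773992e-04, -4.90011286e-05, -1.92852564e-03,  5.36154449e-04,
       -2.43588679e-04, -5.35475742e-04]), 'tau': array([ 2.87554656e-03, -6.13623333e+01, -2.58610386e+01,  6.94167917e-02,
        4.70435678e-02, -4.66943561e-05]), 'eef_pos': array([256.86948338, 569.53754523, 214.14475165]), 'tcp_rot': array([-3.14064443e+00, -1.01785955e-04,  2.71780830e+00]), 'ft_force': array([ 0.19712525, -0.31888489, -0.13983799]), 'moment': array([-0.00465328,  0.00771324, -0.05333146]), 'grip_force': 0.0, 'opening': 0.9995635760070999}
```

View pics/top0.png

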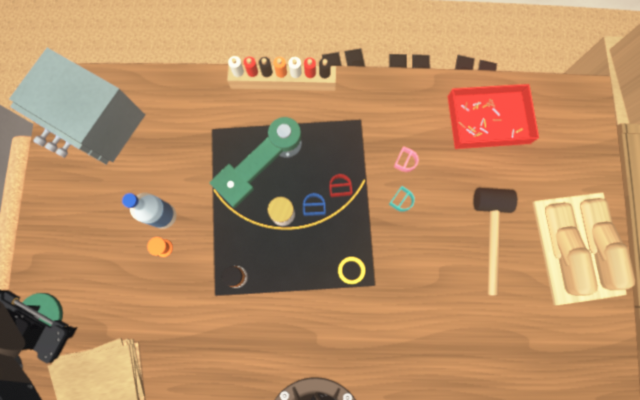

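View pics/scene0.png

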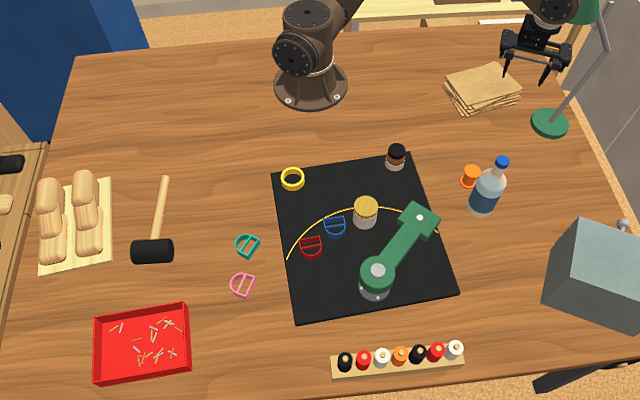

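```bash
cat >> h.py <<'E'
def mask(n,im,lo,hi,box,minA=8):
    hsv=cv2.cvtColor(im,cv2.COLOR_BGR2HSV); m=cv2.inRange(hsv,lo,hi)
    k=np.zeros_like(m);x0,y0,x1,y1=box;k[y0:y1,x0:x1]=m[y0:y1,x0:x1]
    c,_=cv2.findContours(k,cv2.RETR_EXTERNAL,cv2.CHAIN_APPROX_NONE)
    return [q[:,0].astype(float) for q in sorted(c,key=cv2.contourArea,reverse=True) if len(q)>=minA]
def ctr(c): # bbox/min circle centre
    (x,y),r=cv2.minEnclosingCircle(c.astype(np.float32)); return np.array([x,y]),r
def pts(n,c,z): return np.array([onz(n,p,z) for p in c])
def show(l,n,cs,z,k=2):
    for c in cs[:k]:
        P=pts(n,c,z).astype(np.float32);(x,y),r=cv2.minEnclosingCircle(P);b=cv2.minAreaRect(P)
        print(l,n,"px",np.round(c.mean(0)),"circ",round(x,1),round(y,1),round(r,1),"rect",np.round(b[0],1),np.round(b[1],1),round(b[2]))
E
cat > m.py <<'E'
from h import *
B={"top":(205,110,380,295),"scene":(265,145,465,330)}
for n in("top","scene"):
    im=read_camera(n);b=B[n]
    show("green",n,mask(n,im,(60,80,40),(90,255,255),b),98,1)
    show("red",n,mask(n,im,(0,120,60),(8,255,255),b)+mask(n,im,(172,120,60),(180,255,255),b),40)
    show("blue",n,mask(n,im,(100,120,60),(125,255,255),b),40)
    w=mask(n,im,(0,0,190),(180,90,255),b,4); show("dot",n,w,98,4)
    show("lid",n,mask(n,im,(15,60,120),(27,200,255),b),85,3)
    y=mask(n,im,(22,150,120),(32,255,255),b); show("yel",n,y,15,3)
    show("brd",n,mask(n,im,(0,0,0),(180,255,60),b),15,1)
    cv2.imwrite(f"pics/{n}_z.png",cv2.resize(im[b[1]:b[3],b[0]:b[2]],None,fx=3,fy=3,interpolation=cv2.INTER_CUBIC))
E
python3 m.py
```

```text
green top px [257. 160.] circ 664.4 158.3 134.6 rect [668.2 159.7] [ 88.8 264. ] 46
red top px [340. 186.] circ 614.2 -50.7 35.6 rect [618.2 -51.3] [59.8 60.8] 1
blue top px [314. 205.] circ 561.0 18.3 33.9 rect [566.6  18.6] [56.1 55.2] 1
dot top px [283. 130.] circ 746.0 100.9 17.9 rect [745.6 100.7] [32.7 33.4] 46
dot top px [230. 184.] circ 599.9 228.8 9.5 rect [599.9 228.8] [16.  15.2] 4
dot top px [279. 222.] circ 507.8 100.9 15.4 rect [505.8 101. ] [30.4  8.9] 87
lid top px [351. 270.] circ 394.6 -79.9 35.2 rect [394.4 -79.5] [68.3 68.6] 1
lid top px [280. 209.] circ 540.7 100.8 33.8 rect [540.4 101.1] [63.9 65.7] 1
lid top px [285. 211.] circ 615.7 88.5 200.5 rect [556.6  87.9] [131.6 401. ] 1
yel top px [351. 270.] circ 396.9 -84.5 27.4 rect [397.2 -83.8] [51.8 52.3] 1
yel top px [329. 212.] circ 568.7 -15.4 119.0 rect [555.  -24.9] [ 34.1 237.9] 35
yel top px [225. 204.] circ 565.3 257.7 20.7 rect [566. 257.] [41.4  3.8] 47
brd top px [280. 250.] circ 476.6 96.4 150.5 rect [439.5  91.3] [171.3 289.3] 5
green scene px [397. 247.] circ 667.9 156.8 139.4 rect [673.5 160.8] [ 9
[... 1011 characters left out ...]
ll last):
  File "m.py", line 11, in <module>
    show("brd",n,mask(n,im,(0,0,0),(180,255,60),b),15,1)
    ~~~~^^^^^^^^^^^^^^^^^^^^^^^^^^^^^^^^^^^^^^^^^^^^^^^^
  File "h.py", line 20, in show
    P=pts(n,c,z).astype(np.float32);(x,y),r=cv2.minEnclosingCircle(P);b=cv2.minAreaRect(P)
      ~~~^^^^^^^
  File "h.py", line 17, in pts
    def pts(n,c,z): return np.array([onz(n,p,z) for p in c])
                                     ~~~^^^^^^^
  File "h.py", line 9, in onz
    o,d=ray(name,px);return (o+d*(z-o[2])/d[2])[:2]
        ~~~^^^^^^^^^
  File "h.py", line 4, in ray
    c=camera_info(name);K=np.array(c["K"]);T=np.array(c["cam_to_world"])
ValueError: time passes only in moves, steps and waits
```

View pics/top_z.png

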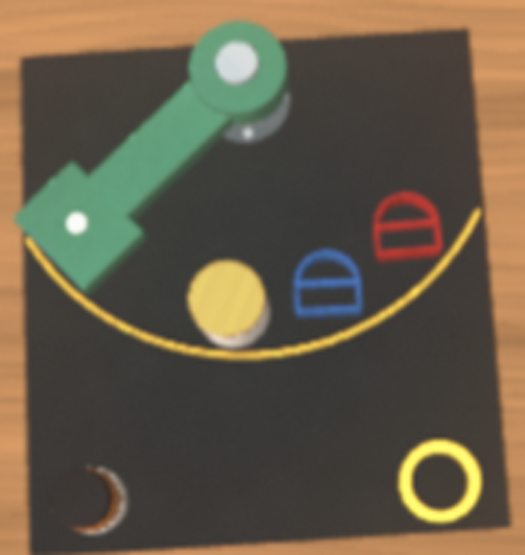

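```bash
sed -i 's/^def ray/import functools\ncamera_info=functools.lru_cache(camera_info)\ndef ray/' h.py
cat > m2.py <<'E'
from h import *
from scipy.optimize import least_squares as LS
for n,hub,box in(("top",(283,131),(205,170,380,235)),("scene",(378,269),(265,190,440,265))):
    im=read_camera(n)
    for z in(120,125): print(n,"hub disc",z,onz(n,hub,z).round(1))
    A=[p for c in mask(n,im,(15,100,100),(32,255,255),box) for p in pts(n,c,15)];A=np.array(A)
    for it in range(2):
        f=LS(lambda v:np.hypot(*(A-v[:2]).T)-v[2],[735,100,235],loss="soft_l1",f_scale=2,bounds=([600,0,234],[900,200,236]))
        A=A[abs(f.fun)<6] if it==0 else A
    print(n,"arc",f.x.round(1),len(A),abs(f.fun).mean())
    g=mask(n,im,(60,80,40),(90,255,255),box if 0 else((205,110,380,295) if n=="top" else (265,145,465,330)))[0]
    P=pts(n,g,120)
    P=P[np.hypot(*(P-onz(n,hub,120)).T)<48]
    f=LS(lambda v:np.hypot(*(P-v).T)-42,onz(n,hub,120),loss="soft_l1",f_scale=2);print(n,"hub outline",f.x.round(1))
    for l,lo,hi in(("red",(0,120,60),(8,255,255)),("blue",(100,120,60),(125,255,255))):
        c=mask(n,im,lo,hi,(205,110,380,295) if n=="top" else (265,145,400,330))[0]
        for z in(40,15):
            Q=pts(n,c,z);print(l,n,z,"x",Q[:,0].min().round(1),Q[:,0].max().round(1),"y",Q[:,1].min().round(1),Q[:,1].max().round(1))
cs=camera_info("top")
c=mask("scene",read_camera("scene"),(15,60,120),(27,200,255),(352,194,380,220))[0];show("lid","scene",[c],85)
for nm,p in(("TL",(212,129)),("TR",(361,121)),("BR",(374,286)),("BL",(215,294))):print(nm,onz("top",p,15).round())
print("jarcap",onz("top",(205+82/3,110+499/3),90))
print(state()["t"])
E
python3 m2.py
```

```text
top hub disc 120 [735.2  98.8]
top hub disc 125 [733.4  98.2]
top arc [742.8 100.4 236. ] 228 2.3819677435226216
top hub outline [727.9  98.7]
red top 40 x 587.7 648.3 y -82.1 -20.8
red top 15 x 593.0 655.0 y -83.6 -21.0
blue top 40 x 537.9 594.7 y -9.6 46.3
blue top 15 x 542.1 600.2 y -9.6 47.6
scene hub disc 120 [736.4 100.7]
scene hub disc 125 [738.6  99.9]
scene arc [697.4  72.6 236. ] 72 2.800012511529604
scene hub outline [743.4  97.7]
red scene 40 x 590.5 660.1 y -79.5 -20.7
red scene 15 x 577.2 648.4 y -80.0 -19.8
blue scene 40 x 537.3 605.1 y -10.7 48.0
blue scene 15 x 522.7 592.1 y -9.5 50.5
lid scene px [365. 208.] circ 544.8 101.5 35.7 rect [544.8 101.1] [65.6 68.4] 42
TL [776. 309.]
TR [ 809. -106.]
BR [ 357. -144.]
BL [325. 268.]
jarcap [370.62375646 210.10952744]
0.35
```

move_arm(commands=[[[0,0,4.5],[0,0,0],0.45],[[0,-3,3],[0,0,0],0.45],[[2,-3.5,0],[0,0,4],0.45],[[2,-4,0],[0,0,4],0.45],[[2,-4,0],[0,0,4],0.45],[[2,-4,0],[0,0,4],0.45],[[2,-4,0],[0,0,4],0.45],[[2,-4,0],[0,0,4.3],0.45],[[2,-4,0],[0,0,0],0.45],[[2,-4,0],[0,0,0],0.45]])

```text
t: 1.35
eef_pos: [417.5, 223.0, 289.9]
tcp_rot: [3.141, 0.001, -3.141]
ft_force: [0.6, -0.0, 0.3]
opening: 0.451
grip_force: 0.0
```

move_arm(commands=[[[3,-2,0],[0,0,0],0.45],[[3,-2,0],[0,0,0],0.45],[[3,-2,0],[0,0,0],0.45],[[3,-2,0],[0,0,0],0.45],[[3,-2,0],[0,0,0],0.45],[[3.2,-2.2,0],[0,0,0],0.45],[[0,0,-4.5],[0,0,0],0.45],[[0,0,-4.5],[0,0,0],0.45],[[0,0,-4.5],[0,0,0],0.45],[[0,0,0],[0,0,0],0.45]])

```text
t: 2.35
eef_pos: [596.5, 102.4, 149.7]
tcp_rot: [-3.141, -0.009, -3.142]
ft_force: [0.6, 0.0, 0.2]
opening: 0.453
grip_force: 0.0
```

move_arm(commands=[[[0.5,-0.1,0],[0,0,0],0.45],[[0,0,-3],[0,0,0],0.45],[[0,0,-3],[0,0,0],0.45],[[0,0,-3],[0,0,0],0.45],[[0,0,-2],[0,0,0],0.45],[[0,0,-0.9],[0,0,0],0.45],[[0,0,0],[0,0,0],0.45],[[0,0,0],[0,0,0],0.45]])

```text
t: 3.15
eef_pos: [605.2, 101.8, 37.6]
tcp_rot: [3.141, 0.003, -3.141]
ft_force: [-0.5, -0.3, -0.5]
opening: 0.451
grip_force: 0.0
```

Run:
```python
from h import *
im=read_camera("scene");cv2.imwrite("pics/s1.png",cv2.resize(im[140:330,265:465],None,fx=3,fy=3,interpolation=cv2.INTER_CUBIC));print(state()["eef_pos"],state()["ft_force"])
```

```text
[605.1098268  101.81638973  37.55360408] [0.22701595 0.18496887 0.28445949]
```

View pics/s1.png

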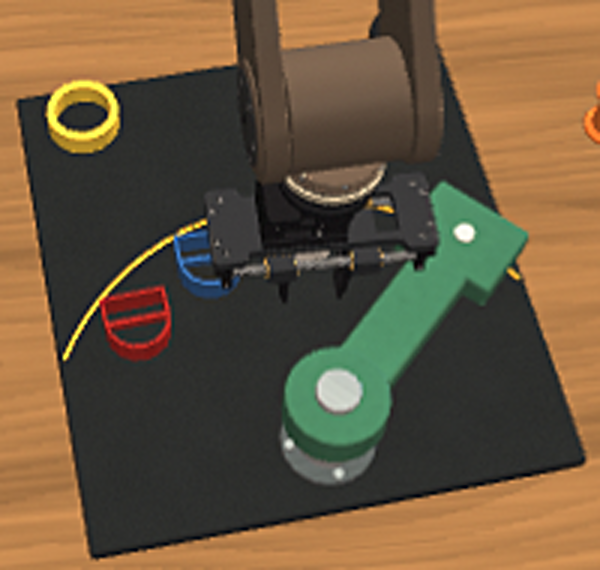

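move_arm(commands=[[[-1,0,-0.4],[0,0,0],0.45],[[-1,0,0],[0,0,0],0.45],[[-0.6,0,0],[0,0,0],0.45],[[-0.6,0,0],[0,0,0],0.45],[[-0.6,0,0],[0,0,0],0.45],[[-0.6,0,0],[0,0,0],0.45],[[-0.6,0,0],[0,0,0],0.45],[[-0.6,0,0],[0,0,0],0.45],[[-0.6,0,0],[0,0,0],0.45],[[-0.6,0,0],[0,0,0],0.45]])

```text
t: 4.2
eef_pos: [535.6, 101.7, 31.7]
tcp_rot: [3.141, 0.0, -3.141]
ft_force: [2.8, -0.1, 1.3]
opening: 0.452
grip_force: 1.7
```

move_arm(commands=[[[-0.7,0,0],[0,0,0],0.45],[[-0.7,0,0],[0,0,0],0.45],[[-0.7,0,0],[0,0,0],0.45],[[-0.7,0,0],[0,0,0],0.45],[[-0.7,0,0],[0,0,0],0.45],[[-0.7,0,0],[0,0,0],0.45],[[-0.5,0,0],[0,0,0],0.45],[[-0.4,0,0],[0,0,0],0.45],[[-0.2,0,0],[0,0,0],0.45],[[0,0,0],[0,0,0],0.45]])

```text
t: 5.2
eef_pos: [482.6, 101.7, 31.6]
tcp_rot: [3.142, -0.001, -3.141]
ft_force: [1.2, -1.1, 1.5]
opening: 0.449
grip_force: 0.8
```

move_arm(commands=[[[0.5,0,0],[0,0,0],0.45],[[1,0,0],[0,0,0],0.45],[[1,0,0],[0,0,0],0.45],[[0,0,3],[0,0,0],0.45],[[0,0,4.5],[0,0,0],0.2],[[0,0,4.5],[0,0,0],0],[[0,1.5,4.5],[0,0,0],0],[[-1,4,2],[0,0,4],0],[[-1,4,0],[0,0,4],0],[[-1,4,0],[0,0,4],0]])

```text
t: 6.2
eef_pos: [478.3, 238.2, 217.8]
tcp_rot: [3.141, 0.002, -2.93]
ft_force: [0.3, 0.5, -0.2]
opening: 0.025
grip_force: 0.0
```

```bash
cat > m3.py <<'E'
from h import *
col=np.array([736,99.])
im=read_camera("top")
show("lid","top",mask("top",im,(15,60,120),(27,200,255),(240,200,330,262)),85,2)
show("dot","top",mask("top",im,(0,0,190),(180,90,255),(205,170,380,240),4),98,2)
show("red","top",mask("top",im,(0,120,60),(8,255,255),(205,110,380,295)),40,1)
show("blue","top",mask("top",im,(100,120,60),(125,255,255),(205,110,380,295)),40,1)
s=read_camera("scene")
show("dot","scene",mask("scene",s,(0,0,190),(180,90,255),(270,190,465,275),4),98,3)
show("lid","scene",mask("scene",s,(15,60,120),(27,200,255),(345,160,385,205)),85,2)
import sys
cv2.imwrite(sys.argv[1],np.vstack([cv2.resize(a,None,fx=1.8,fy=1.8,interpolation=cv2.INTER_CUBIC)[:,:450] for a in(im[110:275,190:440],s[150:310,265:515])]))
print(state()["eef_pos"],state()["t"])
E
python3 m3.py pics/c1.png
```

```text
lid top px [279. 246.] circ 449.3 100.8 34.0 rect [449.2 100.2] [65.5 66.2] 47
lid top px [286. 224.] circ 523.1 85.4 108.0 rect [508.1  84.9] [ 34.4 216. ] 2
dot top px [230. 184.] circ 600.1 228.8 10.7 rect [600.6 228.2] [18.5 19.6] 48
red top px [340. 186.] circ 614.2 -50.7 35.6 rect [618.2 -51.3] [59.8 60.8] 1
blue top px [314. 205.] circ 561.0 18.3 33.9 rect [566.6  18.6] [56.1 55.2] 1
dot scene px [378. 269.] circ 727.9 103.1 17.2 rect [725.5 103.1] [31.2 28.3] 84
dot scene px [419. 217.] circ 597.3 230.2 8.8 rect [597.3 230.5] [16.2 14. ] 32
dot scene px [370. 191.] circ 507.0 118.1 3.1 rect [507.  118.1] [0.  6.2] 81
lid scene px [360. 178.] circ 453.6 100.9 36.5 rect [454.1 101.5] [61.9 72.1] 83
[477.39141278 240.27969939 216.96580572] 6.3
```

View pics/c1.png

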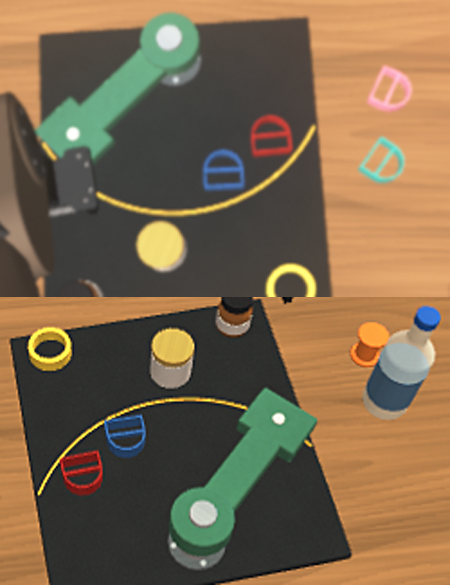

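move_arm(commands=[[[1,0.2,0],[0,0,-8],0],[[1,0.2,0],[0,0,-8],0],[[1,0.2,0],[0,0,-8],0],[[1,0.2,0],[0,0,-8],0],[[1,0.2,0],[0,0,-8],0],[[1,0.2,0],[0,0,-8],0],[[1,0.2,0],[0,0,-8],0],[[1,0.2,0],[0,0,-8],0],[[1,0.2,0],[0,0,-8],0],[[1,0.2,0],[0,0,-8],0]])

```text
t: 7.3
eef_pos: [579.1, 256.1, 216.4]
tcp_rot: [-3.141, 0.0, 1.948]
ft_force: [0.3, -0.5, -0.8]
opening: 0.002
grip_force: 0.0
```

move_arm(commands=[[[1,0.2,0],[0,0,-8],0],[[1,0.2,0],[0,0,-8],0],[[1,0.2,0],[0,0,-8],0],[[1,0.2,0],[0,0,-8],0],[[1,0.2,0],[0,0,-8],0],[[1,0.2,0],[0,0,-8],0],[[1,0.3,0],[0,0,-8],0],[[0,0.3,0],[0,0,-8],0],[[0,0,0],[0,0,0],0],[[0,0,0],[0,0,0],0]])

```text
t: 8.3
eef_pos: [648.2, 274.2, 216.4]
tcp_rot: [-3.141, 0.001, 0.842]
ft_force: [-0.5, -0.1, -0.4]
opening: 0.004
grip_force: 0.0
```

Run:
```python
from h import *
print(onz("top",(130,200),220),onz("top",(165,220),0),onz("scene",(503,161),220),onz("scene",(482,212),0),state()["joints"])
```

```text
[529.28161879 424.79751171] [518.15813478 423.12939842] [532.97935433 428.89892483] [545.06710576 436.66228119] [ 3.06445299e-01  6.06156175e-01  1.33984566e+00 -2.13206668e-04
  1.19622716e+00  1.03565233e+00]
```

move_arm(commands=[[[0,0.4,-3],[0,0,-1],0],[[0,0,-3],[0,0,0],0],[[0,0,-3],[0,0,0],0],[[0,0,-3],[0,0,0],0],[[0,0,-1.8],[0,0,0],0],[[0,0,0],[0,0,0],0],[[0,0,0],[0,0,0],0]])

```text
t: 9.0
eef_pos: [648.3, 278.6, 79.2]
tcp_rot: [3.141, -0.0, 0.822]
ft_force: [-0.1, 0.9, 1.2]
opening: 0.002
grip_force: 0.0
```

Run:
```python
from h import *
s=state();p=s["eef_pos"];print(p,s["ft_force"])
c=np.array([736,99.]);cb=np.array([599.5,229]);die=np.array([620,-50.5])
a0=np.arctan2(*(cb-c)[::-1]);a1=np.arctan2(*(die-c)[::-1])%(2*np.pi);print(a0,a1,np.degrees(a1-a0))
# finger: radius 190, tangential offset 45+10 (flush) behind
def f(a,off): u=np.array([np.cos(a),np.sin(a)]);t=np.array([-u[1],u[0]]);return c+188*u-off*t
r=f(a0,55);print("contact",r)
for d in np.radians(np.append(np.arange(6,94,6),np.degrees(a1-a0))): q=f(a0+d,55);print(round(np.degrees(d),1),q.round(0),(q-r).round(0));r=q
```

```text
[648.33007302 278.56784406  79.22568323] [-0.1246909   0.86471029  1.15550448]
2.3805798993650633 4.052504559566951 95.79422669341244
contact [637.79310345 268.48275862]
6.0 [621. 257.] [-17. -11.]
12.0 [605. 244.] [-16. -13.]
18.0 [590. 230.] [-14. -15.]
24.0 [577. 214.] [-13. -16.]
30.0 [566. 197.] [-11. -17.]
36.0 [557. 178.] [ -9. -18.]
42.0 [550. 159.] [ -7. -19.]
48.0 [544. 139.] [ -5. -20.]
54.0 [541. 119.] [ -3. -20.]
60.0 [540.  99.] [ -1. -20.]
66.0 [541.  78.] [  1. -20.]
72.0 [544.  58.] [  3. -20.]
78.0 [550.  38.] [  5. -20.]
84.0 [557.  19.] [  7. -19.]
90.0 [567.   1.] [  9. -18.]
95.8 [577. -16.] [ 11. -17.]
```

move_arm(commands=[[[-0.5,-0.5,0],[0,0,0],0],[[-0.5,-0.5,0],[0,0,0],0],[[-0.8,-0.6,0],[0,0,3],0],[[-0.9,-0.6,0],[0,0,3],0],[[-0.8,-0.6,0],[0,0,3],0],[[-0.8,-0.7,0],[0,0,3],0],[[-0.7,-0.7,0],[0,0,3],0],[[-0.7,-0.7,0],[0,0,3],0],[[-0.6,-0.8,0],[0,0,3],0],[[-0.6,-0.8,0],[0,0,3],0]])

```text
t: 10.0
eef_pos: [578.6, 213.5, 79.8]
tcp_rot: [3.14, -0.001, 1.242]
ft_force: [0.2, 3.0, 0.7]
opening: 0.001
grip_force: 1.0
```

move_arm(commands=[[[-0.6,-0.8,0],[0,0,3],0],[[-0.5,-0.9,0],[0,0,3],0],[[-0.5,-0.9,0],[0,0,3],0],[[-0.4,-1.0,0],[0,0,3],0],[[-0.4,-0.9,0],[0,0,3],0],[[-0.3,-1.0,0],[0,0,3],0],[[-0.3,-1.0,0],[0,0,3],0],[[-0.2,-1.0,0],[0,0,3],0],[[-0.2,-1.0,0],[0,0,3],0],[[-0.1,-1.0,0],[0,0,3],0]])

```text
t: 11.0
eef_pos: [543.3, 118.3, 79.6]
tcp_rot: [3.141, -0.0, 1.766]
ft_force: [-1.6, 2.2, 1.3]
opening: 0.001
grip_force: 1.2
```

move_arm(commands=[[[-0.1,-1.0,0],[0,0,3],0],[[0,-1.0,0],[0,0,3],0],[[0,-1.0,0],[0,0,3],0],[[0.1,-1.0,0],[0,0,3],0],[[0.1,-1.0,0],[0,0,3],0],[[0.2,-1.0,0],[0,0,3],0],[[0.2,-1.0,0],[0,0,3],0],[[0.3,-1.0,0],[0,0,3],0],[[0.2,-0.5,0],[0,0,2],0],[[0,0,0],[0,0,0],0]])

```text
t: 12.0
eef_pos: [554.0, 33.0, 79.5]
tcp_rot: [3.141, 0.001, 2.217]
ft_force: [-0.6, -0.2, -0.4]
opening: 0.007
grip_force: 0.0
```

```bash
python3 m3.py pics/c2.png
python3 - <<'E'
from h import *
p=state()["eef_pos"][:2];v=p-[736,99];R=np.hypot(*v);a=np.arctan2(v[1],v[0])%(2*np.pi)
print("tip r",R,"implied beam deg",np.degrees(a+np.arcsin(55/R)),"target 232.2",state()["tcp_rot"],state()["ft_force"])
E
```

```text
lid top px [241. 216.] circ 521.2 198.5 5.8 rect [521.2 198.5] [11.   7.1] 47
red top px [347. 183.] circ 621.2 -61.8 32.0 rect [626.  -68.9] [64.1 22.3] 34
dot scene px [378. 269.] circ 727.8 102.9 17.1 rect [726.8 103. ] [31.3 25.7] 84
dot scene px [322. 221.] circ 584.2 -14.7 8.3 rect [584.9 -14.8] [15.  14.4] 84
lid scene px [359. 178.] circ 453.2 97.4 37.8 rect [452.7 103.4] [66.6 65.4] 43
lid scene px [354. 194.] circ 503.5 75.9 6.4 rect [503.2  78. ] [12.7  5.1] 8
[553.89359219  33.63227431  79.26733131] 12.1
tip r 193.4830311036501 implied beam deg 216.2605549515316 target 232.2 [3.14073484e+00 6.55589264e-04 2.21565875e+00] [ 0.46772589 -0.63016037  0.60373302]
```

View pics/c2.png

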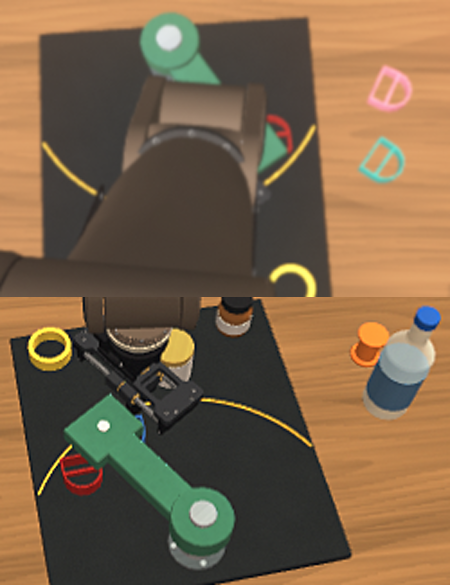

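move_arm(commands=[[[0.2,-0.6,0],[0,0,1.5],0],[[0.2,-0.6,0],[0,0,2],0],[[0.2,-0.6,0],[0,0,2],0],[[0.3,-0.6,0],[0,0,2],0],[[0.3,-0.5,0],[0,0,2],0],[[0.3,-0.5,0],[0,0,2],0],[[0.3,-0.4,0],[0,0,1],0],[[0.2,-0.3,0],[0,0,1],0],[[0,0,0],[0,0,0],0]])

```text
t: 13.0
eef_pos: [574.3, -7.4, 78.8]
tcp_rot: [3.141, 0.001, 2.452]
ft_force: [-1.0, 0.4, -0.3]
opening: 0.004
grip_force: 0.0
```

```bash
cat > m4.py <<'E'
from h import *
c=np.array([736,99.])
s=read_camera("scene")
for q in mask("scene",s,(0,0,190),(180,90,255),(280,205,345,260),4)[:2]:
    P=pts("scene",q,98);m=np.array(cv2.minEnclosingCircle(P.astype(np.float32))[0]);v=m-c;print("dot",m.round(1),np.hypot(*v),np.degrees(np.arctan2(v[1],v[0]))%360)
v=state()["eef_pos"][:2]-c;R=np.hypot(*v);print("implied",np.degrees(np.arctan2(v[1],v[0])+np.arcsin(55/R))%360,R,state()["eef_pos"],state()["ft_force"])
E
python3 m4.py
```

```text
dot [614.5 -46.5] 189.6031359714256 230.1389655693319
implied 229.8282052264364 193.53088348225077 [574.27815855  -7.30262865  78.75843113] [-0.13324216  0.74665882 -0.62004997]
```

move_arm(commands=[[[0.2,-0.2,0],[0,0,1],0],[[0.1,-0.2,0],[0,0,1],0],[[0.1,-0.2,0],[0,0,0],0],[[0,0,0],[0,0,0],0]])

```text
t: 13.45
eef_pos: [578.3, -13.5, 78.7]
tcp_rot: [3.141, 0.0, 2.487]
ft_force: [0.3, -0.6, -0.8]
opening: 0.002
grip_force: 0.0
```

```bash
python3 m4.py
```

```text
dot [619.9 -50.7] 189.41433111549622 232.20147041799964
implied 231.97400715932326 193.71761610495616 [578.25183008 -13.4367808   78.69526498] [-0.48932723 -0.29210018  0.79654115]
```

move_arm(commands=[[[-0.6,0.8,0],[0,0,0],0],[[-0.8,1.2,0],[0,0,0],0],[[0,0,4],[0,0,0],0],[[0,0,4.5],[0,0,0],0],[[0,0,4.5],[0,0,0],0],[[0,0,4.5],[0,0,0],0],[[0,4.5,0],[0,0,0],0],[[-1,4.5,0],[0,0,0],0],[[-1,4.5,0],[0,0,0],0],[[-1,4.5,0],[0,0,0],0]])

```text
t: 14.5
eef_pos: [532.4, 189.0, 253.7]
tcp_rot: [3.141, -0.0, 2.488]
ft_force: [0.1, 0.7, 1.1]
opening: 0.003
grip_force: 0.0
```

move_arm(commands=[[[-2,4.5,0],[0,0,0],0],[[-2,4.5,0],[0,0,0],0],[[-2,4.5,0],[0,0,0],0],[[-2,4.5,0],[0,0,0],0],[[-2,4,0],[0,0,0],0],[[-2,4,0],[0,0,0],0],[[0,0,0],[0,0,0],0]])

```text
t: 15.2
eef_pos: [410.2, 450.7, 253.3]
tcp_rot: [3.142, -0.001, 2.492]
ft_force: [-0.2, -0.3, -0.1]
opening: 0.002
grip_force: 0.0
```

```bash
python3 m4.py; python3 m3.py pics/c3.png
```

```text
dot [619.9 -50.7] 189.41433111549622 232.20147041799964
implied 139.48169313766968 477.2464808638006 [411.34827425 448.80774786 253.24707168] [ 0.34459313 -0.09317388 -0.03820229]
lid top px [279. 246.] circ 449.0 100.6 33.8 rect [448.6  99.7] [64.6 64.6] 2
lid top px [284. 224.] circ 524.0 89.4 112.0 rect [509.3  89.2] [ 36.9 223.8] 1
dot top px [342. 178.] circ 622.4 -52.3 9.6 rect [622.3 -51.6] [15.6 17.7] 1
red top px [350. 193.] circ 595.7 -78.1 5.7 rect [595.7 -78.1] [ 5.9 10.8] 65
blue top px [314. 205.] circ 561.0 18.3 33.9 rect [566.6  18.6] [56.1 55.2] 1
dot scene px [377. 269.] circ 728.1 102.8 16.9 rect [726.8 103. ] [31.2 25.7] 84
dot scene px [309. 235.] circ 619.9 -50.7 8.6 rect [620.  -50.9] [14.9 15.6] 55
lid scene px [360. 178.] circ 454.2 103.2 36.4 rect [454.1 101.5] [61.9 72.1] 83
[413.10138198 446.68177794 253.44129919] 15.35
```

View pics/c3.png

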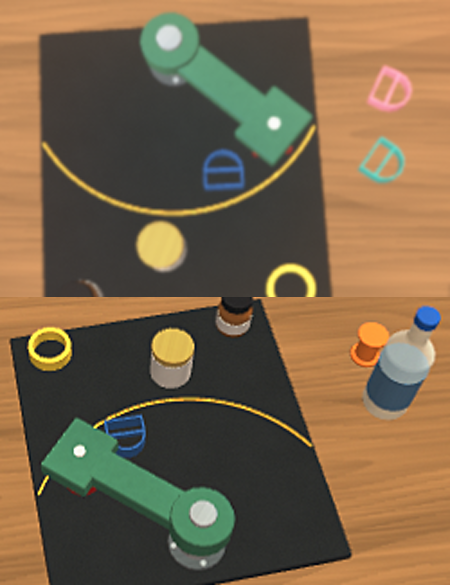

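The picture shows the pad dot over the red die (top-view crop px 274,123). The tin stands upright outside the arc (160,245), and the blue die hasn't moved.

```bash
python3 -c "
from cell import env
print(env.job_done())"
```

```text
the job is handed in; nothing more can be done
None
```

The job is handed in: the tin stands upright about 17 mm outside the yellow arc, and the beam's pad is over the red die to within about 2 mm. The last pictures show no change to the blue die or anything else in view, and the run took about 15 s.

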